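Index the mould table two turns, clamp it and gauge the next plate

ROBOT

A 6-joint arm with a two-finger parallel gripper is mounted at the origin on a cart in front of the work surface, level with it; the furniture and walls round the work are solid. World frame = base frame: x ahead of the robot, y to its left, z up, the work surface at z = 0. Lengths are in mm, angles in rad, forces in N, time in s.
With the tool pointing down it reaches from about 275 to 825 mm from the base axis. Payload 5.2 kg.
Tool frame: the origin (TCP) lies at the very end of the fingers, on their centre line; the grasp point (between the pads) lies 19 mm behind it; z points along the fingers, y is the direction in which the jaws open and shut (so a half turn about z gives the same grasp; the last joint's range is limited). The gripper opens to 93 mm and grips with 3 to 60 N. Pads are 15 mm wide; open, the fingers measure 128 mm over their backs; the gripper's body (75 mm by 188 mm) begins 65 mm behind the grasp point.
Start: joints at [-1.312, 0.259, 1.535, -0, 1.348, -0.203], TCP at [245.079, -492.383, 218.653] pointing down, gripper open.
Joint ranges: [-3.14, 3.14], [-0.91, 2.08], [0.19, 2.58], [-1.22, 4.36], [0.22, 2.71], [-3.12, 3.12]. Speed limits (rad/s): [2.57, 2.57, 3.14, 3.14, 3.14, 3.14].

INTERFACE

Orientations are given as a rotation vector (axis times angle).
In Python, from workcell import r gives the robot as it stands. The module is installed in compiled form; this text tells all that it offers.
- The arm moves only by the shell command python3 -m crank 'ROWS'. ROWS is JSON, one flat list of numbers, 7 for each row, row after row: the shift along the tool's x, y, z in cm, then the turn, a rotation vector about the tool's x, y, z in rad, then the finger opening in cm, from 0 to 9.3. In form: [tx, ty, tz, ax, ay, az, fingers, tx, ty, tz, ax, ay, az, fingers, ...]. A call has 1 to 5 rows; each row is the pose to reach, as a shift and turn from the pose commanded when the call began, along the tool's axes at that moment; what a row does not reach only later rows make up. A row lasts 1/10 s, in which the tool goes at most 50 mm and 8.59 degrees, less where a joint would pass 70% of its speed; a pose out of reach is approached as far as the arm can. A call with a gripper value outside its range is refused whole. The fingers move at their own pace and stop on an object; the grip force is fixed at half the most. Time passes only in rows, so rows that repeat a pose let the fingers close. It gives the time, the measured TCP pose, the force and the opening at its end, in the units of the state.
- r.get_state(): the state, without advancing time (a new reading comes with each control period).
- r.get_image(name): name is "side" or "top"; returns a dict with "frame" (480x640x3 uint8, red, green, blue), "intrinsics" (3x3 intrinsics, pixels), "R" (3x3) and "t" (3): a world point X has camera coordinates R X + t. Camera axes: x right, y down, z forward; pixel columns grow to the right and rows downward; lengths in mm; the calibration is good to about 2 mm. A picture is of the moment at which its call begins. There is no depth.
- r.sign_off(): hands the job in, once; it reports no verdict.
The state is a dict: "t": time; "qpos": joint angles; "joint_vel": joint speeds; "tau": joint torques, N m; "eef_pos": TCP position; "tcp_rot": TCP orientation; "ft_force": force on the tool from outside, world axes, zero at the start; "wrist_torque": the same for the moment, N m; "finger_gap": finger opening in mm.
Only numpy, scipy, OpenCV 4.12 (cv2) and the standard library are available. Lean on these libraries where they do the work, as an engineer would, in place of code of your own. Each camera call takes 0.05 s, during which the arm holds its last target.

TASK

Turn the bench indexer's handwheel clockwise (seen from above): bring its knob up to the fixed index pointer, then give it exactly two full turns more, back to the pointer, so that the next mould plate stands under the overarm. Swing the clamp lever clockwise as far as it goes to lock the table. Then lay the gauge blade on the guide shelf, nose forward, slide it gently under the spring shoe (feel it drag) until its nose meets the stop, and leave it there; do not disturb the spanner, the brush or the scraper.

Things in the scene. Friction and masses are not known exactly. Their poses are not given: they have to be found in the camera images.
- indexer: fixed grey bench machine, 118 mm high; origin on the table top under it, x to its back, y to its left. In its frame (mm): index table, 150 dia, centre (0,60), with four round steel plates (46 dia, tops z=60) a quarter turn apart, 50 from the axis; handwheel centre (0,-110); lever pivot (50,-25); overarm 30 wide, z 89 to 111, along x at y=60 from x=-64 to a column at x 80 to 110, y 40 to 80
- shelf_mid (a point): middle of the top face of the guide shelf, a level steel ledge in front of the index table at indexer (-108, 60, 60) mm: 62 long (x -139 to -77) and level with the plate tops. Two low rails 4 mm high, 44 mm apart inside, run along its left and right edges in the x direction; the blade (30 wide) lies between them. Axes as the indexer's
- stop_face (a point): point on the front of the stop, a steel tab hanging from the overarm behind the shoe, at indexer (-30, 60, 61.25) mm, where the nose of the fully inserted blade arrives; axes as the indexer's. The tab is rigid; its lower edge is 0.5 mm above the plates
- wheel_hub (a point): centre of the handwheel on its vertical axis, at indexer (0, -110, 55) mm; the wheel is 112 mm across, its rim's top at z=53, its hub's at z=59
- index_mark (a point): tip of the fixed index pointer, a small dark post in front of the handwheel (indexer (-58, -110, 48) mm), lower than the wheel's rim: the knob is at the mark when it is on the front side of the hub, in line with hub and pointer
- handwheel (a joint): wheel angle, rad, clockwise from above positive. 0: knob at the pointer; starts -1.4 to -0.4 (knob short of it, right front); wanted 12.57 (two turns past). At angle w the knob is 45 mm from the hub towards (-cos w, sin w) in the indexer's frame. One turn turns the index table by 45 degrees. Takes about 1.5 N at the knob, stays where left; hard stops at -1.6 and 19.5
- knob_grip (a point): point to grip the handwheel's knob: an upright dark wooden knob, 20 mm dia (22 at its thickest), 43 high (z 54 to 97 over the table), which spins freely on its pin, so that it can be held with a fixed hand direction while it is led round; this point is on its axis at z=80, 45 mm from the hub axis
- lever_pivot (a point): pivot axis of the clamp lever, at indexer (50, -25, 62) mm
- clamp_lever (a joint): angle of the clamp lever, rad, clockwise from above positive. 0: free, as at the start (it points along indexer +x, to the back); 1.57: locked, at its hard stop (it points along -y, to the right). Moves with about 3 N at the grip and stays where it is left
- lever_grip (a point): point on the upright steel grip pin of the clamp lever, 14 mm dia (15 at its black cap), 42 mm from the pivot axis, standing from z=66 to 100; this point is on its axis at z=85
- feel_shoe (a joint): lift (m) of the spring shoe, a rounded steel foot (24 wide, nose radius 12 mm, lowest line at indexer x=-50, y=60) under the overarm's front end. 0: at rest, 3.5 mm above the plate; the 5 mm blade lifts it about 1.5 mm. Presses with 2 to 3 N: from when the ramp meets it the blade drags with about 1 to 4 N, until the stop is felt as a firm resistance
- gauge_blade: loose gauge blade, 0.07 to 0.14 kg, lying flat left of the indexer: steel strip 5 thick, 30 wide, 95 long, its last 15 mm ramped down to a nose 2.5 thick, with an upright light-wood grip block (36 along x, 14 thick in y, top at z=46) near its rear. Origin on the underside below the grip's middle; x points to the nose 70 mm ahead (rear end 25 mm behind), z up
- blade_tip (a point): nose of the gauge blade, 70 mm ahead of its origin, 1.25 mm above its underside; axes as the blade's
- mould_iron: fixed obstacle between blade and indexer: wafer iron on a wooden board (200 x 150 mm, its middle 50 mm behind this origin), its handle reaching 150 mm in front of the origin at z=60, its raised lid and upper handle up to z=320: pass in front of it
- twist_timer: fixed obstacle: white kitchen timer, 67 mm dia, 50 high
- spanner: bystander: open-ended steel spanner 180 mm lying left of the blade
- pastry_brush: bystander: pastry brush 208 mm lying behind the blade
- scraper: bystander: bench scraper with a dark wooden handle, 205 mm, lying at the right front

How it is judged (in metres and radians):
On the way, in this order (a step that is already met when the one before it is completed fails the run):
1. the handwheel stands two full turns past the index pointer (within 0.3 rad) (value of joint handwheel between 12.266 and 12.866 rad), for 0.2 s.
2. the clamp lever is swung to its stop, the wheel still at two turns (all of step 1 and value of joint clamp_lever above 1.35 rad), for 0.2 s.
3. the blade is under the shoe with its nose at the stop (x of blade_tip in the frame of indexer between -0.036 and -0.025 m and y of blade_tip in the frame of indexer between 0.046 and 0.074 m and z of blade_tip in the frame of indexer between 0.056 and 0.069 m and angle between the x axis of gauge_blade and the x axis of indexer, either way round below 0.2 rad and angle between gauge_blade's own z axis and vertical below 0.08 rad and value of joint feel_shoe above 0.0008 m), for 0.2 s.
At the end, for the whole second after the job is handed in: Handwheel within 0.3 rad of two turns past the pointer, lever within 0.2 rad of its locked stop; blade flat, along the indexer's x within 0.2 rad, nose within 6 mm of the stop and 14 mm of the shoe's centre line, shoe lifted over 0.8 mm; wheel and blade at rest (all of step 2 and all of step 3 and linear speed of gauge_blade below 0.01 m/s and velocity of joint handwheel below 0.05 rad/s); the robot touches nothing.
It fails at once if the blade is rammed: more than 50 N between the blade and the indexer (contact force between gauge_blade and indexer above 50 N).
It fails at once if the spanner, the brush or the scraper is moved more than 30 mm (distance of any of spanner, pastry_brush, scraper from where it was at the start of the episode above 0.03 m).
It also fails if it takes over 72 s, if anything falls off the work surface, if the arm or the gripper's body presses on something with over 40 N, if the wrist force passes 120 N, or if a joint passes its speed limit or range.

## Working session

There is one attempt and no reset: what is moved stays moved. The work goes in short steps, Python scripts to look and compute and a shell command to move; the robot and the scene stay as the last step left them, time stands still between calls to the robot, and variables do not carry over. Pictures are saved under pics/ and viewed, and the job is handed in when it is done.

```bash
mkdir -p pics
python3 - <<'E'
from workcell import r
import cv2,numpy as np
s=r.get_state();print({k:np.round(v,3).tolist() for k,v in s.items()})
for n in("side","top"):
    d=r.get_image(n);cv2.imwrite(f"pics/{n}0.png",d["frame"][:,:,::-1]);print(n,np.round(d["intrinsics"],1).tolist(),np.round(d["R"],4).tolist(),np.round(d["t"],1).tolist())
E
```

```text
{'t': 0.0, 'qpos': [-1.312, 0.259, 1.536, -0.0, 1.348, -0.203], 'joint_vel': [0.0, -0.001, 0.001, 0.001, 0.001, -0.002], 'tau': [-0.003, -43.732, -28.401, 0.071, 0.042, -0.0], 'eef_pos': [244.946, -491.862, 217.832], 'tcp_rot': [-3.056, -0.719, 0.0], 'ft_force': [0.472, -1.148, -0.119], 'wrist_torque': [-0.001, -0.013, -0.01], 'finger_gap': 93.079}
side [[556.0, 0.0, 326.0], [0.0, 556.0, 235.5], [0.0, 0.0, 1.0]] [[-0.9874, -0.1567, 0.0216], [-0.0852, 0.4117, -0.9073], [0.1333, -0.8977, -0.4199]] [544.1, 106.1, 1435.0]
top [[554.5, 0.0, 317.0], [0.0, 554.5, 226.9], [0.0, 0.0, 1.0]] [[0.0156, -0.9998, 0.0107], [-0.9905, -0.0169, -0.1362], [0.1364, -0.0084, -0.9906]] [17.8, 561.1, 1563.4]
```

View pics/side0.png

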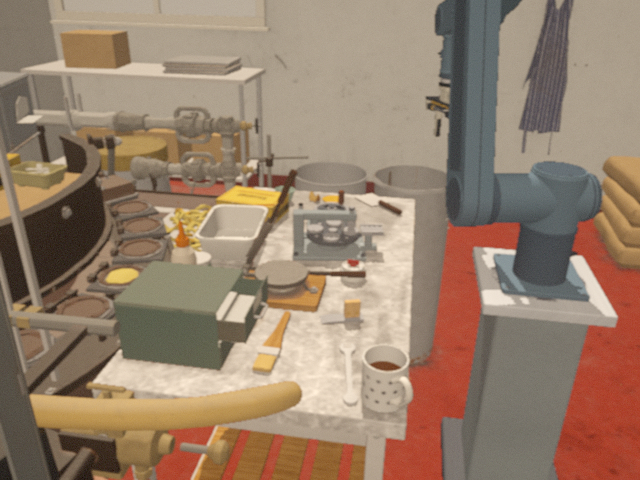

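View pics/top0.png

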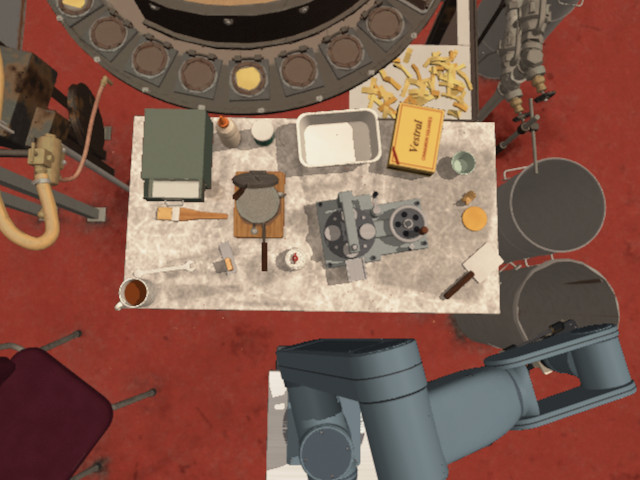

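Run:
```python
import cv2
a=cv2.imread("pics/top0.png");b=cv2.imread("pics/side0.png")
cv2.imwrite("pics/c1.png",cv2.resize(a[180:295,305:445],None,fx=5,fy=5,interpolation=cv2.INTER_CUBIC))
cv2.imwrite("pics/c2.png",cv2.resize(a[200:300,120:320],None,fx=4,fy=4,interpolation=cv2.INTER_CUBIC))
cv2.imwrite("pics/c3.png",cv2.resize(b[185:335,260:420],None,fx=4,fy=4,interpolation=cv2.INTER_CUBIC))
```

```text
(no output)
```

View pics/c1.png

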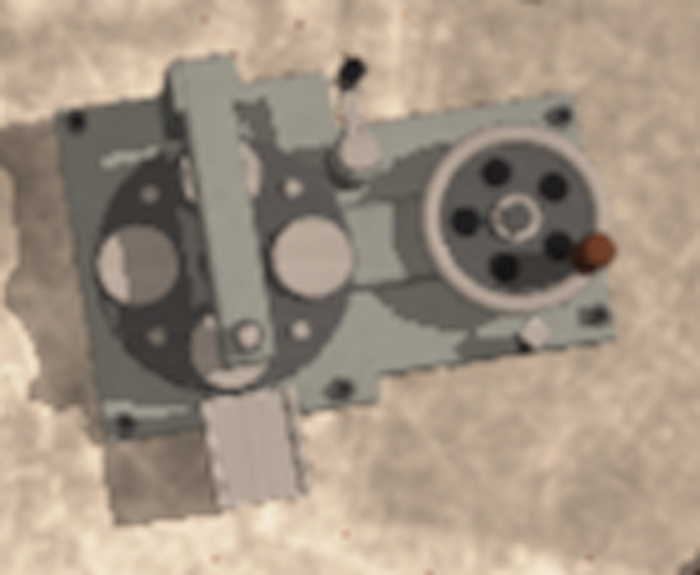

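View pics/c2.png

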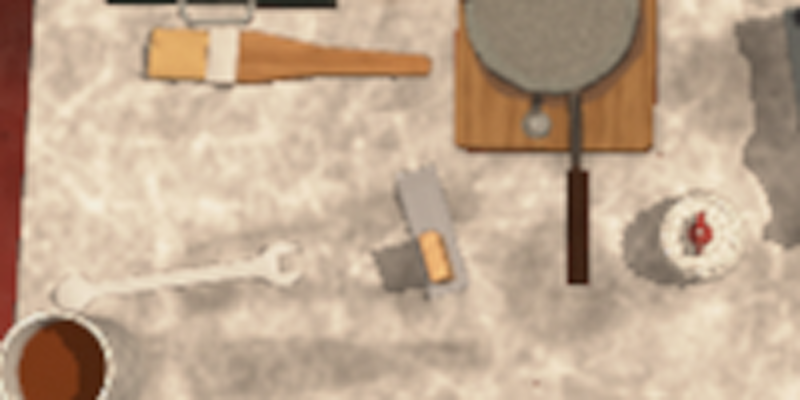

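View pics/c3.png

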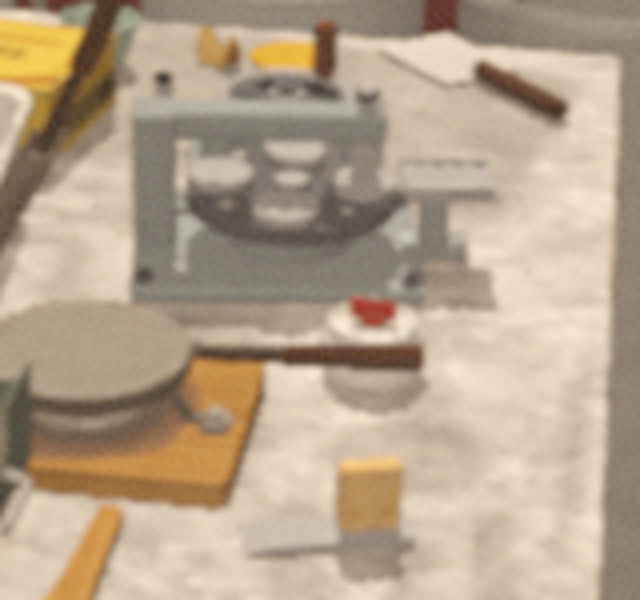

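```bash
cat > h.py <<'E'
import numpy as np
from scipy.optimize import least_squares
from workcell import r
import cv2
CAM={'side':(np.array([[556.0,0,326],[0,556,235.5],[0,0,1]]),None,None)}
def cam(n):
    d=r.get_image(n); return d["intrinsics"],np.array(d["R"]),np.array(d["t"])
def proj(c,X):
    K,R,t=c;X=np.atleast_2d(X);p=(X@R.T+t)@np.array(K).T;return p[:,:2]/p[:,2:]
def back(c,uv,z):
    K,R,t=c;d=R.T@np.linalg.solve(np.array(K),[uv[0],uv[1],1]);o=-R.T@t;return o+d*(z-o[2])/d[2]
def full(crop,f,off): return (np.array(crop)+.5)/f-.5+np.array(off)
def frame(p,X):
    c,s=np.cos(p[2]),np.sin(p[2]);X=np.atleast_2d(X);return np.c_[p[0]+c*X[:,0]-s*X[:,1],p[1]+s*X[:,0]+c*X[:,1],X[:,2]]
def inv(p,X):
    c,s=np.cos(p[2]),np.sin(p[2]);x,y=X[0]-p[0],X[1]-p[1];return np.array([c*x+s*y,-s*x+c*y,X[2]])
E
python3 - <<'E'
from h import *
T=cam("top");S=cam("side")
np.savez("cams.npz",TK=T[0],TR=T[1],Tt=T[2],SK=S[0],SR=S[1],St=S[2])
tp=[((516,217),(0,-110,59)),((225,261),(0,60,60)),((250,362),(-64,60,111)),((262,500),(-139,60,62)),((351,70),(92,-25,100))]
sp=[((383,100),(-64,75,111)),((493,163),(-139,84,64))]
uv=np.array([full(a,5,(305,180)) for a,_ in tp]);X=np.array([b for _,b in tp],float)
suv=np.array([full(a,4,(260,185)) for a,_ in sp]);sX=np.array([b for _,b in sp],float)
f=lambda p:(proj(T,frame(p,X))-uv).ravel()
g=least_squares(f,[500,-100,0.15]);print(g.x,np.round(g.fun.reshape(-1,2),2))
print("side resid",np.round(proj(S,frame(g.x,sX))-suv,2))
k=back(T,full((597,250),5,(305,180)),97);ki=inv(g.x,k);print("knob",k,ki,np.hypot(ki[0],ki[1]+110),np.arctan2(ki[1]+110,-ki[0]))
p=g.x;np.save("idx.npy",p)
# blade
bt=lambda c:full(c,4,(120,200))
# strip outline corners nose (397,182),(435,168); rear (428,297),(467,288)
for c,z in [((416,175),2),((448,292),3),((435,256),46),((421,233),46),((443,233),46),((431,282),46),((453,277),46)]:
    print("blade",c,back(T,bt(c),z))
for c,z in [((372,465),46),((340,462),46),((402,459),46)]: print("s",back(S,full(c,4,(260,185)),z))
for n,q in dict(hub=(0,-110,55),shelf=(-108,60,60),stop=(-30,60,61),lev=(92,-25,85),levend=(50,-67,85)).items(): print(n,frame(p,q))
for c in [((577,283),60),((577,170),60),((699,233),50)]: print("iron/timer",back(T,bt(c[0]),c[1]))
E
```

```text
[ 5.55728380e+02 -1.24336037e+02  1.65984539e-01] [[ 0.19 -0.07]
 [-0.28 -0.15]
 [-0.32  0.17]
 [ 0.17  0.47]
 [ 0.25 -0.44]]
side resid [[0.81 3.52]
 [0.14 5.38]]
knob [ 550.27766896 -270.74306241   97.        ] [ -29.5656667  -143.49424665   97.        ] 44.67653977143172 -0.8476169173753759
blade (416, 175) [512.37008708 300.0578252    2.        ]
blade (448, 292) [426.98692967 273.32747586   3.        ]
blade (435, 256) [450.12593821 277.31063041  46.        ]
blade (421, 233) [466.33361034 287.86968207  46.        ]
blade (443, 233) [466.59038911 272.23612388  46.        ]
blade (431, 282) [431.62915883 279.45621444  46.        ]
blade (453, 277) [435.42557774 263.99625399  46.        ]
s [447.67391617 284.63526535  46.        ]
s [465.336359   284.89243913  46.        ]
s [432.10854152 275.20496766  46.        ]
hub [[ 573.90295606 -232.82421465   55.        ]]
shelf [[439.29930913 -83.0047959   60.        ]]
stop [[516.22728996 -70.11736925  61.        ]]
lev [[ 650.59453261 -133.79188616   85.        ]]
levend [[ 616.11115728 -182.15402865   85.        ]]
iron/timer [431.79559073 174.723366    60.        ]
iron/timer [511.757573   177.01067067  60.        ]
iron/timer [469.26000376  89.94933767  50.        ]
```

```bash
cat >> h.py <<'E'
from scipy.spatial.transform import Rotation as Ro
P=np.load("idx.npy") if __import__("os").path.exists("idx.npy") else None
def to(xyz,yaw):
    s=r.get_state();R=Ro.from_rotvec(s["tcp_rot"]);d=R.inv().apply(np.array(xyz,float)-s["eef_pos"])/10
    T=Ro.from_matrix(np.c_[[np.cos(yaw),np.sin(yaw),0],[np.sin(yaw),-np.cos(yaw),0],[0,0,-1]])
    return np.round(d,3),np.round((R.inv()*T).as_rotvec(),4)
def I(x,y,z): return frame(P,(x,y,z))[0]
def st():
    s=r.get_state();R=Ro.from_rotvec(s["tcp_rot"]);x=R.as_matrix()[:,0]
    print("t",s["t"],"idx",np.round(inv(P,s["eef_pos"]),1),"world",np.round(s["eef_pos"],1),"yaw",round(np.arctan2(x[1],x[0]),4),"F",np.round(s["ft_force"],1),"gap",round(float(s["finger_gap"]),1))
E
python3 - <<'E'
from h import *
st();w=-.8476
k=(-45*np.cos(w),-110+45*np.sin(w));print(k,I(*k,80))
print(to(I(*k,218),P[2]))
z=np.load("cams.npz");S=(z["SK"],z["SR"],z["St"])
# raised iron handle in side view, on plane y=177
for uv in [(265,220),(295,170)]:
    K,R,t=S;d=R.T@np.linalg.solve(K,[*uv,1]);o=-R.T@t;print("iron handle",o+d*(177-o[1])/d[1])
E
```

```text
t 0.2 idx [-367.2 -311.3  218.1] world [ 245.  -492.1  218.1] yaw 0.4618 F [-0.9 -0.2  1.5] gap 93.2
(np.float64(-29.780294236911967), np.float64(-143.73624275409085)) [ 550.10597465 -271.01719405   80.        ]
(array([ 3.7163e+01, -6.1940e+00,  2.9000e-02]), array([-1.100e-03, -1.000e-04,  2.958e-01]))
iron handle [670.30935316 177.         174.04484713]
iron handle [598.9204203  177.         300.69944921]
```

```bash
python3 -m crank '[37.16,-6.19,0,0,0,0.296,9.3, 37.16,-6.19,0,0,0,0.296,9.3, 37.16,-6.19,0,0,0,0.296,9.3, 37.16,-6.19,0,0,0,0.296,9.3, 37.16,-6.19,0,0,0,0.296,9.3]'
python3 -c "
from h import *
st();print(to(I(-29.8,-143.7,120),P[2]))"
```

```text
t: 0.7
eef_pos: [442.2, -349.4, 218.6]
tcp_rot: [-3.131, -0.259, 0.0]
ft_force: [0.4, -1.6, 0.1]
finger_gap: 93.0
t 0.7 idx [-149.2 -203.2  218.6] world [ 442.2 -349.4  218.6] yaw 0.1653 F [ 0.4 -1.6  0.1] gap 93.0
(array([11.935, -5.954,  9.858]), array([-0.    ,  0.0001, -0.0006]))
```

```bash
python3 -m crank '[11.94,-5.95,0,0,0,0,9.3, 11.94,-5.95,0,0,0,0,9.3, 11.94,-5.95,0,0,0,0,9.3, 11.94,-5.95,0,0,0,0,9.3, 11.94,-5.95,0,0,0,0,9.3]'
python3 -c "
from h import *
st();print(to(I(-29.8,-143.7,120),P[2]))
a=r.get_image('top')['frame'][:,:,::-1];cv2.imwrite('pics/c4.png',cv2.resize(a[150:350,290:490],None,fx=3,fy=3))"
```

```text
t: 1.2
eef_pos: [548.9, -271.7, 218.1]
tcp_rot: [-3.13, -0.263, 0.002]
ft_force: [0.5, -1.4, 0.2]
finger_gap: 93.1
t 1.2 idx [ -31.1 -144.2  218.1] world [ 548.9 -271.7  218.1] yaw 0.1678 F [ 0.5 -1.4  0.2] gap 93.1
(array([ 0.14 , -0.049,  9.811]), array([-0.0004,  0.0012,  0.0019]))
```

View pics/c4.png

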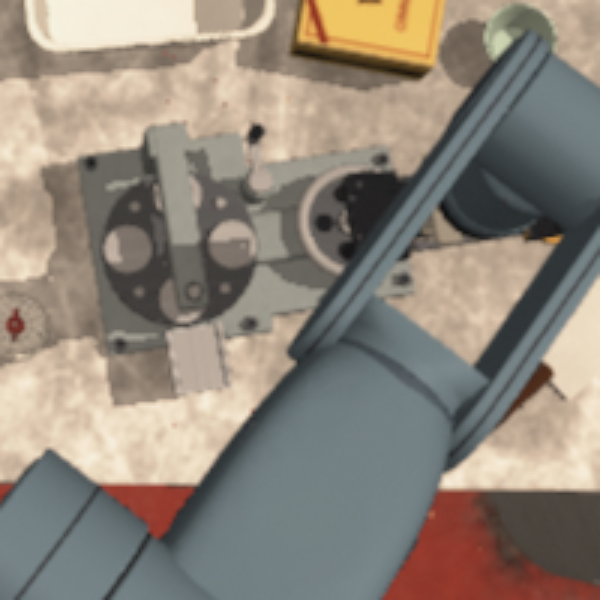

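```bash
python3 -m crank '[0.1,-0.05,5,0,0,0,9.3, 0.1,-0.05,10,0,0,0,9.3, 0.1,-0.05,13,0,0,0,9.3, 0.1,-0.05,15.4,0,0,0,9.3, 0.1,-0.05,15.4,0,0,0,9.3]'
python3 -c "
from h import *
st();print(to(I(-29.8,-143.7,64),P[2]))
for n in ('top','side'):
  a=r.get_image(n)['frame'][:,:,::-1];b=a[150:350,290:490] if n=='top' else a[150:310,260:460];cv2.imwrite('pics/c5%s.png'%n,cv2.resize(b,None,fx=3.5,fy=3.5) if n=='side' else b)"
```

```text
t: 1.75
eef_pos: [546.0, -271.5, 61.0]
tcp_rot: [-3.126, -0.256, 0.01]
ft_force: [-0.6, -0.3, 0.0]
finger_gap: 93.2
t 1.75 idx [ -33.9 -143.5   61. ] world [ 546.  -271.5   61. ] yaw 0.1633 F [-0.6 -0.3  0. ] gap 93.2
(array([ 0.408,  0.018, -0.304]), array([-0.0054,  0.0057, -0.0027]))
```

View pics/c5side.png

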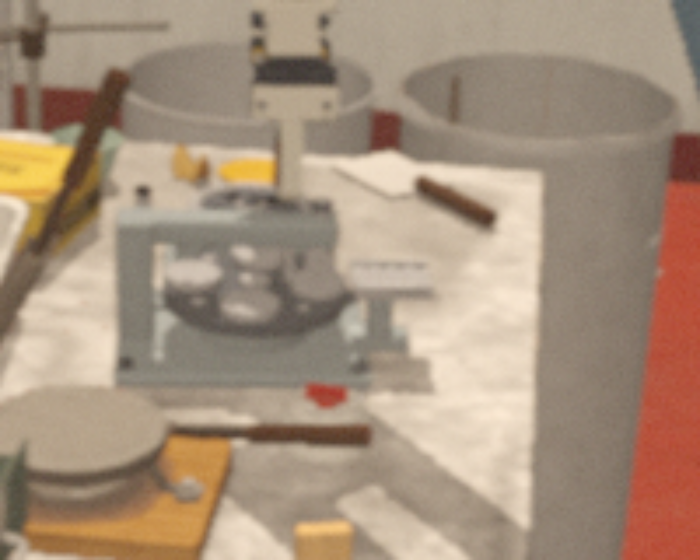

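```bash
python3 -m crank '[0,0,0,0,0,0,9.3, 0,0,0,0,0,0,9.3]'
python3 -c "
from h import *
st();print(to(I(-29.8,-143.7,64),P[2]))"
```

```text
t: 2.05
eef_pos: [550.6, -272.8, 66.7]
tcp_rot: [3.129, 0.259, 0.004]
ft_force: [-0.2, -0.9, -0.2]
finger_gap: 92.9
t 2.05 idx [ -29.6 -145.6   66.7] world [ 550.6 -272.8   66.7] yaw 0.1653 F [-0.2 -0.9 -0.2] gap 92.9
(array([-0.024, -0.188,  0.27 ]), array([ 0.0026, -0.0024, -0.0007]))
```

```bash
python3 -m crank '[0,-0.1,0.1,0,0,0,1.5, 0,-0.1,0.1,0,0,0,1.5, 0,-0.1,0.1,0,0,0,1.5, 0,-0.1,0.1,0,0,0,1.5, 0,-0.1,0.1,0,0,0,1.5]'
python3 -c "
from h import *
st()"
```

```text
t: 2.55
eef_pos: [549.6, -270.6, 63.6]
tcp_rot: [-3.131, -0.26, 0.0]
ft_force: [-0.1, -0.7, -0.1]
finger_gap: 57.7
t 2.55 idx [ -30.2 -143.3   63.6] world [ 549.6 -270.6   63.6] yaw 0.1659 F [-0.1 -0.7 -0.1] gap 57.7
```

```bash
python3 -m crank '[0,0,0,0,0,0,1.5, 0,0,0,0,0,0,1.5, 0,0,0,0,0,0,1.5, 0,0,0,0,0,0,1.5, 0,0,0,0,0,0,1.5]'
python3 -m crank '[0,0,0,0,0,0,1.5, 0,0,0,0,0,0,1.5,0,0,0,0,0,0,1.5]'
python3 -c "
from h import *
st()"
```

```text
t: 3.05
eef_pos: [549.6, -271.1, 63.7]
tcp_rot: [3.13, 0.26, -0.0]
ft_force: [0.2, -1.5, -1.0]
finger_gap: 19.4
t: 3.35
eef_pos: [549.6, -271.1, 63.7]
tcp_rot: [3.13, 0.26, 0.0]
ft_force: [-0.4, -2.7, 0.1]
finger_gap: 19.7
t 3.35 idx [ -30.3 -143.7   63.7] world [ 549.6 -271.1   63.7] yaw 0.1658 F [-0.4 -2.7  0.1] gap 19.7
```

```bash
python3 -m crank '[-0.52,-0.54,0,0,0,0,1.5, -0.95,-1.18,0,0,0,0,1.5, -1.26,-1.87,0,0,0,0,1.5, -1.46,-2.61,0,0,0,0,1.5, -1.52,-3.37,0,0,0,0,1.5]'
python3 -c "
from h import *
st()"; python3 -m crank '[0,0,0,0,0,0,1.5,0,0,0,0,0,0,1.5]'
python3 -c "
from h import *
st()
for n in ('top','side'):
  a=r.get_image(n)['frame'][:,:,::-1];b=a[150:350,290:490] if n=='top' else a[150:310,260:460];cv2.imwrite('pics/c6%s.png'%n,cv2.resize(b,None,fx=3,fy=3))"
```

```text
t: 3.85
eef_pos: [529.7, -239.0, 63.7]
tcp_rot: [3.131, 0.26, 0.003]
ft_force: [7.3, -1.2, -5.9]
finger_gap: 19.2
t 3.85 idx [ -44.6 -108.8   63.7] world [ 529.7 -239.    63.7] yaw 0.1657 F [ 7.3 -1.2 -5.9] gap 19.2
t: 4.05
eef_pos: [529.7, -238.3, 63.7]
tcp_rot: [-3.13, -0.261, -0.002]
ft_force: [5.0, 1.8, -3.7]
finger_gap: 19.5
t 4.05 idx [ -44.5 -108.1   63.7] world [ 529.7 -238.3   63.7] yaw 0.1664 F [ 5.   1.8 -3.7] gap 19.5
```

View pics/c6top.png

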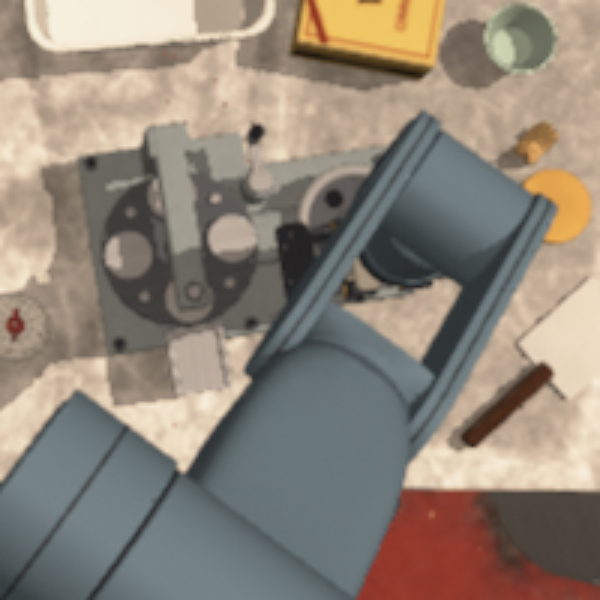

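```bash
python3 -m crank '[0.22,-1.24,0,0,0,0,1.5, 0.86,-2.5,0,0,0,0,1.5, 1.85,-3.49,0,0,0,0,1.5, 3.11,-4.13,0,0,0,0,1.5, 4.5,-4.35,0,0,0,0,1.5]'
python3 -c "
from h import *
st()"
```

```text
t: 4.65
eef_pos: [565.9, -189.4, 63.7]
tcp_rot: [3.129, 0.262, -0.002]
ft_force: [0.4, -9.3, -3.1]
finger_gap: 19.3
t 4.65 idx [ -0.8 -65.8  63.7] world [ 565.9 -189.4   63.7] yaw 0.167 F [ 0.4 -9.3 -3.1] gap 19.3
```

```bash
python3 -m crank '[1.39,0.22,0,0,0,0,1.5, 2.65,0.86,0,0,0,0,1.5, 3.64,1.85,0,0,0,0,1.5, 4.28,3.11,0,0,0,0,1.5, 4.5,4.5,0,0,0,0,1.5]'
python3 -c "
from h import *
st()"; python3 -m crank '[-0.22,1.39,0,0,0,0,1.5, -0.86,2.65,0,0,0,0,1.5, -1.85,3.64,0,0,0,0,1.5, -3.11,4.28,0,0,0,0,1.5, -4.5,4.5,0,0,0,0,1.5]'
python3 -c "
from h import *
st()"
```

```text
t: 5.15
eef_pos: [618.5, -224.5, 63.7]
tcp_rot: [-3.129, -0.262, 0.0]
ft_force: [-0.2, 3.0, 2.0]
finger_gap: 19.4
t 5.15 idx [  45.4 -109.1   63.7] world [ 618.5 -224.5   63.7] yaw 0.1673 F [-0.2  3.   2. ] gap 19.4
t: 5.65
eef_pos: [579.4, -278.6, 63.6]
tcp_rot: [-3.13, -0.259, 0.001]
ft_force: [1.9, 6.7, 4.2]
finger_gap: 19.5
t 5.65 idx [  -2.2 -156.    63.6] world [ 579.4 -278.6   63.6] yaw 0.1649 F [1.9 6.7 4.2] gap 19.5
```

```bash
python3 -m crank '[-1.39,-0.22,0,0,0,0,1.5, -2.65,-0.86,0,0,0,0,1.5, -3.64,-1.85,0,0,0,0,1.5, -4.28,-3.11,0,0,0,0,1.5, -4.5,-4.5,0,0,0,0,1.5]'
python3 -c "
from h import *
st()"; python3 -m crank '[0.22,-1.39,0,0,0,0,1.5, 0.86,-2.65,0,0,0,0,1.5, 1.85,-3.64,0,0,0,0,1.5, 3.11,-4.28,0,0,0,0,1.5, 4.5,-4.5,0,0,0,0,1.5]'
python3 -c "
from h import *
st()"
```

```text
t: 6.15
eef_pos: [529.7, -241.2, 63.8]
tcp_rot: [3.13, 0.258, 0.006]
ft_force: [13.8, -0.3, -8.2]
finger_gap: 19.6
t 6.15 idx [ -44.9 -110.9   63.8] world [ 529.7 -241.2   63.8] yaw 0.1644 F [13.8 -0.3 -8.2] gap 19.6
t: 6.65
eef_pos: [565.1, -189.6, 63.7]
tcp_rot: [3.131, 0.26, -0.003]
ft_force: [-2.1, -4.9, -1.2]
finger_gap: 19.6
t 6.65 idx [ -1.6 -65.9  63.7] world [ 565.1 -189.6   63.7] yaw 0.1657 F [-2.1 -4.9 -1.2] gap 19.6
```

```bash
python3 -m crank '[1.39,0.22,0,0,0,0,1.5, 2.65,0.86,0,0,0,0,1.5, 3.64,1.85,0,0,0,0,1.5, 4.28,3.11,0,0,0,0,1.5, 4.5,4.5,0,0,0,0,1.5]'
python3 -c "
from h import *
st()"; python3 -m crank '[-0.22,1.39,0,0,0,0,1.5, -0.86,2.65,0,0,0,0,1.5, -1.85,3.64,0,0,0,0,1.5, -3.11,4.28,0,0,0,0,1.5, -4.5,4.5,0,0,0,0,1.5]'
python3 -c "
from h import *
st()"
```

```text
t: 7.15
eef_pos: [618.7, -225.9, 63.7]
tcp_rot: [-3.129, -0.261, -0.0]
ft_force: [-0.9, 2.0, 3.5]
finger_gap: 19.7
t 7.15 idx [  45.4 -110.6   63.7] world [ 618.7 -225.9   63.7] yaw 0.1666 F [-0.9  2.   3.5] gap 19.7
t: 7.65
eef_pos: [579.5, -278.6, 63.6]
tcp_rot: [-3.129, -0.258, 0.001]
ft_force: [1.5, 8.6, 5.1]
finger_gap: 20.0
t 7.65 idx [  -2.  -156.1   63.6] world [ 579.5 -278.6   63.6] yaw 0.1647 F [1.5 8.6 5.1] gap 20.0
```

```bash
python3 -m crank '[-1.39,-0.22,0,0,0,0,1.5, -2.65,-0.86,0,0,0,0,1.5, -3.64,-1.85,0,0,0,0,1.5, -4.28,-3.11,0,0,0,0,1.5, -4.5,-4.5,0,0,0,0,1.5]'
python3 -m crank '[0,0,0,0,0,0,1.5,0,0,0,0,0,0,1.5,0,0,0,0,0,0,1.5]'
python3 -c "
from h import *
st()
b=r.get_image('top')['frame'][150:350,290:490,::-1];cv2.imwrite('pics/c7.png',cv2.resize(b,None,fx=3,fy=3))"
```

```text
t: 8.15
eef_pos: [529.8, -241.6, 63.8]
tcp_rot: [3.129, 0.258, 0.007]
ft_force: [12.9, -0.6, -7.4]
finger_gap: 19.5
t: 8.45
eef_pos: [529.9, -241.4, 63.7]
tcp_rot: [3.13, 0.26, 0.005]
ft_force: [6.3, 2.0, -2.9]
finger_gap: 19.2
t 8.45 idx [ -44.8 -111.1   63.7] world [ 529.9 -241.4   63.7] yaw 0.1655 F [ 6.3  2.  -2.9] gap 19.2
```

View pics/c7.png

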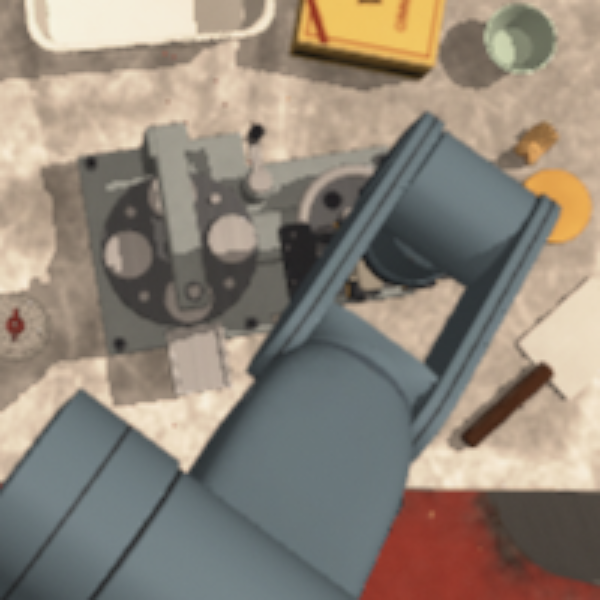

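```bash
python3 -m crank '[0,0,0,0,0,0,5, 0,0,0,0,0,0,5, 0,0,0,0,0,0,5, 0,0,0,0,0,0,5]'
python3 -m crank '[0,0,-1.5,0,0,0,5, 0,0,-4,0,0,0,5, 0,0,-7,0,0,0,5,0,0,-10,0,0,0,5,0,0,-10,0,0,0,5]'
python3 -c "
from h import *
st();print(to(I(92,-25,165),P[2]-np.pi/4))"
```

```text
t: 8.9
eef_pos: [528.7, -241.7, 63.6]
tcp_rot: [3.131, 0.26, -0.001]
ft_force: [0.1, 0.6, 0.7]
finger_gap: 46.5
t: 9.4
eef_pos: [531.4, -243.2, 168.2]
tcp_rot: [3.125, 0.26, 0.01]
ft_force: [0.7, -0.6, 0.4]
finger_gap: 49.7
t 9.4 idx [ -43.7 -113.2  168.2] world [ 531.4 -243.2  168.2] yaw 0.1658 F [ 0.7 -0.6  0.4] gap 49.7
(array([13.563, -8.822,  0.347]), array([ 0.0035, -0.0078,  0.7852]))
```

```bash
python3 -m crank '[3,-2,0,0,0,0.15,5, 6,-4,0,0,0,0.3,5, 9,-6,0,0,0,0.45,5, 12,-8,0,0,0,0.6,5, 13.5,-8.8,0,0,0,0.74,5]'
python3 -m crank '[0,0,0,0,0,0.045,5,0,0,0,0,0,0.045,5,0,0,0,0,0,0.045,5]'
python3 -c "
from h import *
st();print(to(I(92,-25,70),P[2]-np.pi/4))
b=r.get_image('top')['frame'][100:320,290:490,::-1];cv2.imwrite('pics/c8.png',cv2.resize(b,None,fx=2.7,fy=2.7))"
```

```text
t: 9.9
eef_pos: [649.0, -129.8, 162.2]
tcp_rot: [-3.01, 0.895, 0.002]
ft_force: [-0.5, -1.1, 0.6]
finger_gap: 50.2
t: 10.2
eef_pos: [647.3, -132.4, 162.7]
tcp_rot: [2.993, -0.955, -0.003]
ft_force: [0.4, 0.4, 0.1]
finger_gap: 50.1
t 10.2 idx [ 89.  -23.1 162.7] world [ 647.3 -132.4  162.7] yaw -0.6179 F [0.4 0.4 0.1] gap 50.1
(array([ 0.363, -0.086,  9.267]), array([0.0006, 0.0015, 0.0015]))
```

View pics/c8.png

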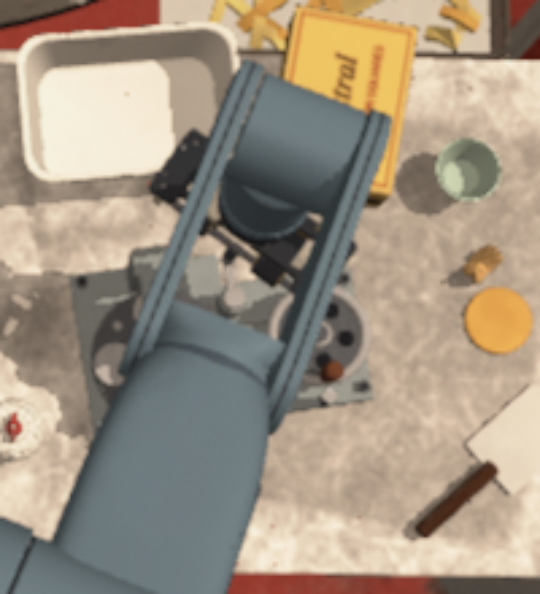

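```bash
python3 -m crank '[0.36,-0.09,2,0,0,0,5, 0.36,-0.09,4.5,0,0,0,5, 0.36,-0.09,7,0,0,0,5, 0.36,-0.09,8.5,0,0,0,5, 0.36,-0.09,9.3,0,0,0,5]'
python3 -m crank '[0,0,0,0,0,0,1, 0,0,0,0,0,0,1,0,0,0,0,0,0,1,0,0,0,0,0,0,1,0,0,0,0,0,0,1]'
python3 -m crank '[0,0,0,0,0,0,1, 0,0,0,0,0,0,1,0,0,0,0,0,0,1]'
python3 -c "
from h import *
st()
z=np.load('cams.npz');T=(z['TK'],z['TR'],z['Tt'])
k=inv(P,back(T,full((332,370),2.7,(290,100)),97));print(k,np.arctan2(k[1]+110.5,-k[0]))
"
```

```text
t: 10.75
eef_pos: [650.2, -133.9, 69.0]
tcp_rot: [-2.992, 0.957, 0.004]
ft_force: [0.1, -0.2, 0.3]
finger_gap: 50.1
t: 11.25
eef_pos: [651.5, -134.4, 71.5]
tcp_rot: [2.991, -0.956, 0.002]
ft_force: [-5.1, -9.3, 2.2]
finger_gap: 14.9
t: 11.55
eef_pos: [651.3, -134.7, 71.4]
tcp_rot: [2.991, -0.957, 0.001]
ft_force: [-4.4, -5.0, 5.0]
finger_gap: 13.6
t 11.55 idx [ 92.5 -26.   71.4] world [ 651.3 -134.7   71.4] yaw -0.6193 F [-4.4 -5.   5. ] gap 13.6
[ -44.53934984 -108.70665257   97.        ] 0.04024259998628464
```

```bash
python3 -m crank '[0.67,0.87,0,0,0,0,1, 1.09,1.88,0,0,0,0,1, 1.23,2.97,0,0,0,0,1, 1.09,4.06,0,0,0,0,1, 0.67,5.07,0,0,0,0,1]'
python3 -c "
from h import *
st()"
python3 -m crank '[-0.33,0.44,0,0,0,0,1, -0.7,0.88,0,0,0,0,1,-0.75,0.93,0,0,0,0,1,-0.75,0.93,0,0,0,0,1]'
python3 -c "
from h import *
st()"
```

```text
t: 12.05
eef_pos: [633.0, -179.0, 71.6]
tcp_rot: [-2.989, 0.958, -0.018]
ft_force: [11.0, 3.1, -2.3]
finger_gap: 13.5
t 12.05 idx [ 67.2 -66.7  71.6] world [ 633.  -179.    71.6] yaw -0.6202 F [11.   3.1 -2.3] gap 13.5
t: 12.45
eef_pos: [619.5, -182.8, 71.6]
tcp_rot: [-2.991, 0.958, -0.012]
ft_force: [7.0, -1.6, -0.9]
finger_gap: 13.5
t 12.45 idx [ 53.2 -68.2  71.6] world [ 619.5 -182.8   71.6] yaw -0.6203 F [ 7.  -1.6 -0.9] gap 13.5
```

```bash
python3 -m crank '[-0.2,0.2,0,0,0,0,1, -0.35,0.35,0,0,0,0,1,-0.35,0.35,0,0,0,0,1,-0.35,0.35,0,0,0,0,1]'
python3 -c "
from h import *
st()"
```

```text
t: 12.85
eef_pos: [616.6, -183.1, 71.6]
tcp_rot: [-2.989, 0.958, -0.018]
ft_force: [12.5, 0.5, -4.5]
finger_gap: 13.9
t 12.85 idx [ 50.3 -68.   71.6] world [ 616.6 -183.1   71.6] yaw -0.6205 F [12.5  0.5 -4.5] gap 13.9
```

```bash
python3 -m crank '[0.1,-0.1,0,0,0,0,4, 0.1,-0.1,0,0,0,0,4,0.1,-0.1,0,0,0,0,4,0.1,-0.1,0,0,0,0,4]'
python3 -m crank '[0,0,-2,0,0,0,4, 0,0,-5,0,0,0,4,0,0,-9,0,0,0,4,0,0,-13,0,0,0,4,0,0,-15,0,0,0,5]'
python3 -c "
from h import *
st()
print(to((400,150,220),.3))"
```

```text
t: 13.25
eef_pos: [612.0, -182.4, 70.3]
tcp_rot: [-2.992, 0.957, 0.002]
ft_force: [1.1, -0.7, -0.3]
finger_gap: 38.4
t: 13.75
eef_pos: [613.5, -183.2, 224.9]
tcp_rot: [2.992, -0.957, 0.008]
ft_force: [-0.6, -0.5, 0.6]
finger_gap: 44.2
t 13.75 idx [ 47.2 -67.6 224.9] world [ 613.5 -183.2  224.9] yaw -0.6193 F [-0.6 -0.5  0.6] gap 44.2
(array([-36.727, -14.745,   0.31 ]), array([ 0.0015, -0.0053, -0.9193]))
```

```bash
python3 -m crank '[-36.7,-14.7,0,0,0,-0.919,6,-36.7,-14.7,0,0,0,-0.919,6,-36.7,-14.7,0,0,0,-0.919,6,-36.7,-14.7,0,0,0,-0.919,6,-36.7,-14.7,0,0,0,-0.919,6]'
python3 -c "
from h import *
st()
print(to((400,150,220),.3))"
```

```text
t: 14.25
eef_pos: [475.7, 29.1, 220.6]
tcp_rot: [-3.134, -0.214, -0.0]
ft_force: [0.4, 0.5, -0.1]
finger_gap: 59.7
t 14.25 idx [-53.5 164.5 220.6] world [475.7  29.1 220.6] yaw 0.1363 F [ 0.4  0.5 -0.1] gap 59.7
(array([ -5.861, -13.008,   0.066]), array([-3.000e-04, -1.000e-04, -1.637e-01]))
```

```bash
python3 -m crank '[-5.9,-13,0,0,0,-0.1637,6,-5.9,-13,0,0,0,-0.1637,6,-5.9,-13,0,0,0,-0.1637,6,-5.9,-13,0,0,0,-0.1637,6,-5.9,-13,0,0,0,-0.1637,6]'
python3 -c "
from h import *
st()
print(to((450.5,279,130),.3))
a=r.get_image('top')['frame'][:,:,::-1]
cv2.imwrite('pics/c9.png',cv2.resize(a[180:295,305:445],None,fx=5,fy=5,interpolation=cv2.INTER_CUBIC))
cv2.imwrite('pics/c10.png',cv2.resize(a[215:290,180:280],None,fx=7,fy=7,interpolation=cv2.INTER_CUBIC))
b=r.get_image('side')['frame'][:,:,::-1]
cv2.imwrite('pics/c11.png',cv2.resize(b[290:340,310:370],None,fx=8,fy=8,interpolation=cv2.INTER_CUBIC))
"
```

```text
t: 14.75
eef_pos: [401.5, 149.4, 220.9]
tcp_rot: [3.107, 0.465, 0.001]
ft_force: [0.2, 0.1, 0.3]
finger_gap: 60.1
t 14.75 idx [-106.8  295.4  220.9] world [401.5 149.4 220.9] yaw 0.2972 F [0.2 0.1 0.3] gap 60.1
(array([  8.47 , -10.964,   9.093]), array([ 0.0005, -0.0008, -0.0028]))
```

View pics/c9.png

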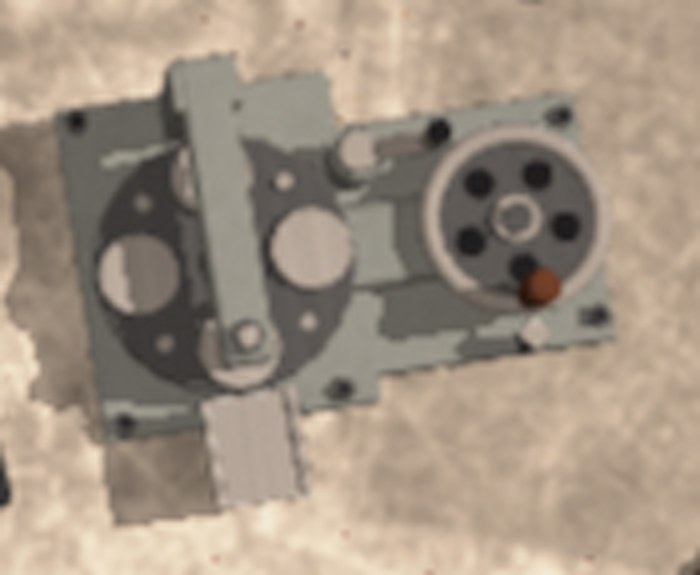

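View pics/c10.png

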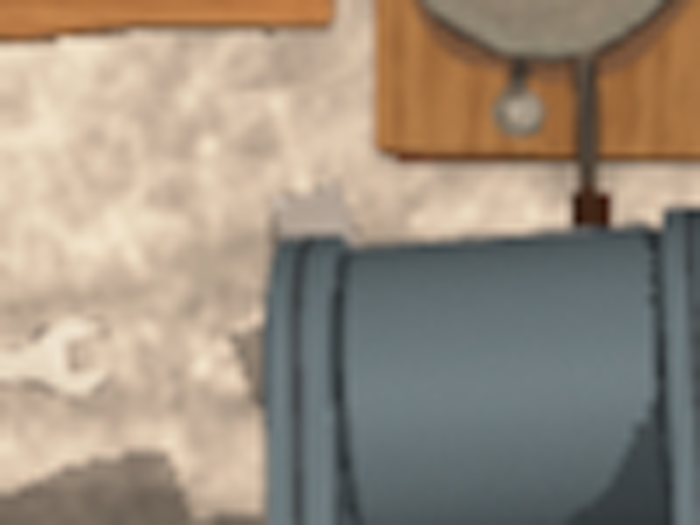

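View pics/c11.png

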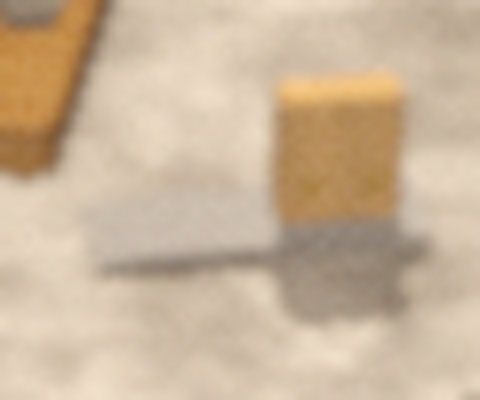

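```bash
python3 -c "
from h import *
z=np.load('cams.npz');T=(z['TK'],z['TR'],z['Tt']);S=(z['SK'],z['SR'],z['St'])
k=inv(P,back(T,full((541,287),5,(305,180)),97));print('knob',k,np.arctan2(k[1]+110.,-k[0]))
l=inv(P,back(T,full((438,131),5,(305,180)),100));print('lev',l,np.arctan2(-(l[1]+25),l[0]-50))
uv=[((280,100),(18,7,46)),((403,100),(-18,7,46)),((398,75),(-18,-7,46)),((285,78),(18,-7,46)),((103,270),(70,15,0)),((278,218),(18,7,5)),((400,222),(-18,7,5))]
tuv=[((397,182),(70,15,2)),((435,168),(70,-15,2)),((428,297),(-25,15,4)),((467,288),(-25,-15,4)),((435,256),(0,0,46))]
A=np.array([full(a,8,(310,290)) for a,_ in uv]);X=np.array([b for _,b in uv],float)
B=np.array([full(a,4,(120,200)) for a,_ in tuv]);Y=np.array([b for _,b in tuv],float)
f=lambda p:np.r_[(proj(S,frame(p,X))-A).ravel(),(proj(T,frame(p,Y))-B).ravel()]
g=least_squares(f,[450,279,.3],loss='soft_l1');print(g.x,np.round(f(g.x).reshape(-1,2),1).tolist())
np.save('blade.npy',g.x)
print(to((*g.x[:2],120),g.x[2]))
"
```

```text
knob [ -45.36822472 -108.99025114   97.        ] 0.022253067666099784
lev [ 49.43243416 -66.55057779 100.        ] 1.5844551150991435
[4.48740988e+02 2.80605100e+02 2.95204987e-01] [[0.3, -0.1], [1.1, -1.0], [0.5, -1.1], [-1.4, -0.7], [-1.1, -0.1], [-0.2, 1.0], [0.6, -0.4], [-0.5, -1.5], [-0.1, -0.8], [-0.1, 0.9], [0.2, 0.3], [-1.2, 0.5]]
(array([  8.252, -11.343,  10.074]), array([ 0.0005, -0.0004, -0.0013]))
```

```bash
python3 -m crank '[2,-2.8,2,0,0,0,6,4.2,-5.7,4,0,0,0,6,6.2,-8.5,7,0,0,0,6,8.2,-11.3,10,0,0,0,6,8.2,-11.3,10,0,0,0,6]'
python3 -m crank '[0,0,0,0,0,0,6,0,0,0,0,0,0,6]'
python3 -c "
from h import *
st()
b=np.load('blade.npy');print(to((*b[:2],11),b[2]))"
```

```text
t: 15.35
eef_pos: [447.2, 281.3, 115.6]
tcp_rot: [3.107, 0.46, -0.012]
ft_force: [-1.0, -0.2, -1.0]
finger_gap: 60.2
t: 15.55
eef_pos: [448.6, 279.5, 121.3]
tcp_rot: [3.108, 0.458, 0.001]
ft_force: [0.0, 0.4, -0.5]
finger_gap: 59.9
t 15.55 idx [-38.9 416.  121.3] world [448.6 279.5 121.3] yaw 0.2928 F [ 0.   0.4 -0.5] gap 59.9
(array([ 0.039, -0.107, 11.035]), array([ 0.0004, -0.0007, -0.0024]))
```

```bash
python3 -m crank '[0,-0.1,3,0,0,0,6,0,-0.1,6,0,0,0,6,0,-0.1,8.5,0,0,0,6,0,-0.1,10,0,0,0,6,0,-0.1,10.7,0,0,0,6]'
python3 -m crank '[0,0,0.2,0,0,0,6,0,0,0.2,0,0,0,6,0,0,0.2,0,0,0,6]'
python3 -c "
from h import *
st()
b=r.get_image('side')['frame'][:,:,::-1]
cv2.imwrite('pics/c12.png',cv2.resize(b[270:350,300:380],None,fx=7,fy=7,interpolation=cv2.INTER_CUBIC))
"
```

```text
t: 16.05
eef_pos: [447.7, 280.5, 13.9]
tcp_rot: [3.108, 0.458, 0.001]
ft_force: [-0.5, 0.2, -0.6]
finger_gap: 59.9
t: 16.35
eef_pos: [448.3, 281.9, 12.9]
tcp_rot: [-3.107, -0.46, -0.004]
ft_force: [0.2, 0.5, 0.4]
finger_gap: 60.1
t 16.35 idx [-38.8 418.4  12.9] world [448.3 281.9  12.9] yaw 0.2941 F [0.2 0.5 0.4] gap 60.1
```

View pics/c12.png

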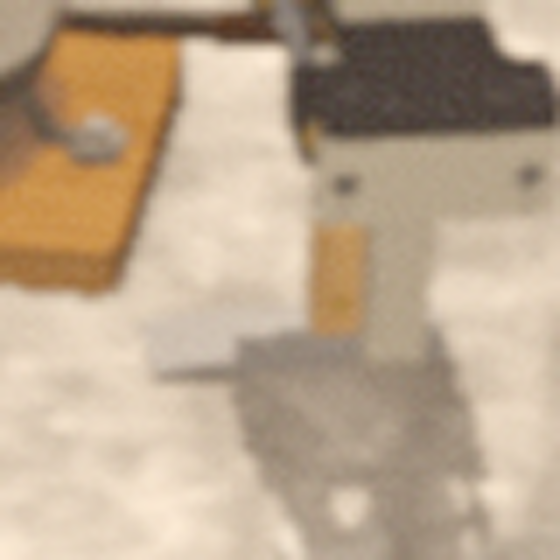

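```bash
python3 -m crank '[0,0,0,0,0,0,0.8,0,0,0,0,0,0,0.8,0,0,0,0,0,0,0.8,0,0,0,0,0,0,0.8,0,0,0,0,0,0,0.8]'
python3 -m crank '[0,0,0,0,0,0,0.8,0,0,0,0,0,0,0.8,0,0,0,0,0,0,0.8,0,0,0,0,0,0,0.8,0,0,0,0,0,0,0.8]'
python3 -c "
from h import *
st();P_=r.get_state();print(P_['eef_pos'])"
```

```text
t: 16.9
eef_pos: [447.2, 281.8, 11.6]
tcp_rot: [3.108, 0.461, -0.0]
ft_force: [0.5, -0.2, 1.0]
finger_gap: 24.5
t: 17.4
eef_pos: [447.2, 281.7, 11.6]
tcp_rot: [3.108, 0.461, -0.0]
ft_force: [-0.5, -1.4, 0.3]
finger_gap: 14.0
t 17.4 idx [-39.9 418.4  11.6] world [447.2 281.7  11.6] yaw 0.2945 F [-0.5 -1.4  0.3] gap 14.0
[447.2398473  281.73747582  11.59031094]
```

```bash
python3 -m crank '[0,0,-1.5,0,0,0,0.8,0,0,-4,0,0,0,0.8,-1,0,-8,0,0,0,0.8,-3,0,-12,0,0,0,0.8,-5,0,-15,0,0,0,0.8]'
python3 -c "
from h import *
st();
print(to(I(-146,60,160),P[2]))"
```

```text
t: 17.9
eef_pos: [399.5, 267.4, 163.8]
tcp_rot: [-3.107, -0.461, -0.003]
ft_force: [0.9, 1.3, -0.0]
finger_gap: 14.0
t 17.9 idx [-89.4 412.1 163.8] world [399.5 267.4 163.8] yaw 0.2943 F [ 0.9  1.3 -0. ] gap 14.0
(array([-10.124,  34.197,   0.347]), array([-0.0004, -0.0018,  0.1284]))
```

```bash
python3 -m crank '[-0.9,3,0,0,0,0,0.8,-2.2,7.3,0,0,0,0.04,0.8,-3.4,11.6,0,0,0,0.08,0.8,-4.7,15.9,0,0,0,0.128,0.8,-6,20.2,0,0,0,0.128,0.8]'
python3 -c "
from h import *
st();
print(to(I(-146,60,160),P[2]))"
```

```text
t: 18.4
eef_pos: [400.3, 55.1, 161.8]
tcp_rot: [3.131, 0.26, 0.001]
ft_force: [1.7, 0.1, -0.2]
finger_gap: 14.1
t 18.4 idx [-123.7  202.7  161.8] world [400.3  55.1 161.8] yaw 0.1658 F [ 1.7  0.1 -0.2] gap 14.1
(array([-2.232, 14.268,  0.179]), array([ 0.0001, -0.0007, -0.0002]))
```

```bash
python3 -m crank '[-0.6,4,0,0,0,0,0.8,-1.2,8,0,0,0,0,0.8,-1.8,11.5,0,0,0,0,0.8,-2.2,14.2,0,0,0,0,0.8,-2.2,14.2,0,0,0,0,0.8]'
python3 -m crank '[0,0,0,0,0,0,0.8,0,0,0,0,0,0,0.8,0,0,0,0,0,0,0.8]'
python3 -c "
from h import *
st();
print(to(I(-146,60,84),P[2]))"
```

```text
t: 18.9
eef_pos: [402.9, -90.1, 161.8]
tcp_rot: [3.13, 0.255, 0.001]
ft_force: [0.1, 1.1, -1.2]
finger_gap: 13.8
t: 19.2
eef_pos: [402.4, -86.0, 161.6]
tcp_rot: [-3.13, -0.264, 0.0]
ft_force: [0.2, 0.7, 0.1]
finger_gap: 13.9
t 19.2 idx [-144.9   63.2  161.6] world [402.4 -86.  161.6] yaw 0.1681 F [0.2 0.7 0.1] gap 13.9
(array([-0.107,  0.322,  7.76 ]), array([-0.0004,  0.0001,  0.0021]))
```

```bash
python3 -m crank '[0,0.15,1.5,0,0,0,0.8,-0.1,0.2,3.5,0,0,0,0.8,-0.1,0.2,5.5,0,0,0,0.8,-0.1,0.2,7,0,0,0,0.8,-0.1,0.2,7.5,0,0,0,0.8]'
python3 -m crank '[0,0,0,0,0,0,0.8,0,0,0,0,0,0,0.8,0,0,0,0,0,0,0.8,0,0,0,0,0,0,0.8]'
python3 -c "
from h import *
st();
print(to(I(-146,60,75),P[2]))
for n in ('top','side'):
  a=r.get_image(n)['frame'][:,:,::-1];b=a[200:320,300:420] if n=='top' else a[190:290,310:430];cv2.imwrite('pics/d1%s.png'%n,cv2.resize(b,None,fx=5,fy=5,interpolation=cv2.INTER_CUBIC))"
```

```text
t: 19.7
eef_pos: [400.9, -87.8, 85.4]
tcp_rot: [-3.129, -0.264, 0.004]
ft_force: [-0.4, 0.1, -1.3]
finger_gap: 13.6
t: 20.1
eef_pos: [402.4, -89.5, 87.3]
tcp_rot: [3.13, 0.261, 0.002]
ft_force: [-0.9, 0.4, -0.6]
finger_gap: 13.5
t 20.1 idx [-145.5   59.7   87.3] world [402.4 -89.5  87.3] yaw 0.1666 F [-0.9  0.4 -0.6] gap 13.5
(array([-0.053, -0.027,  1.232]), array([ 0.0009, -0.0012,  0.0006]))
```

View pics/d1side.png

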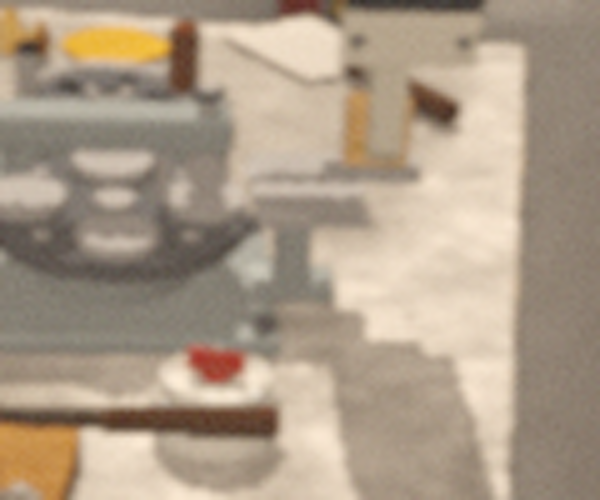

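View pics/d1top.png

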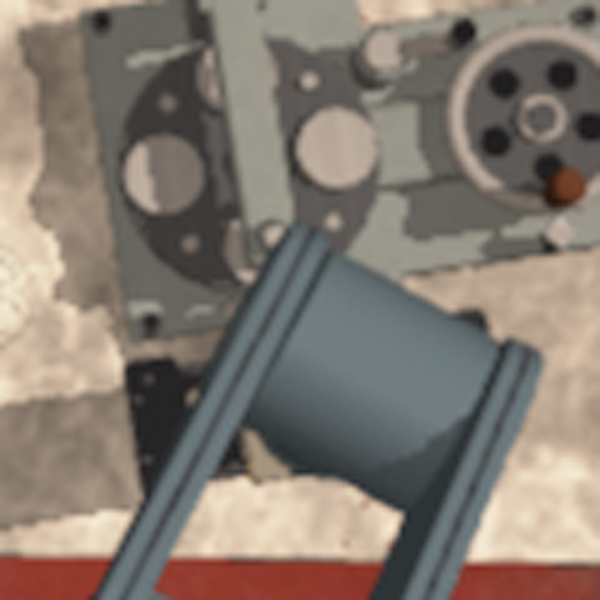

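```bash
python3 -m crank '[0,0,0.4,0,0,0,0.8,0,0,0.8,0,0,0,0.8,0,0,1.1,0,0,0,0.8,0,0,1.25,0,0,0,0.8,0,0,1.25,0,0,0,0.8]'
python3 -m crank '[0,0,0.1,0,0,0,0.8,0,0,0.1,0,0,0,0.8]'
python3 -c "
from h import *
st()"
python3 -m crank '[0,0,0.1,0,0,0,0.8,0,0,0.1,0,0,0,0.8]'
python3 -c "
from h import *
st()"
python3 -m crank '[0,0,0.1,0,0,0,0.8,0,0,0.1,0,0,0,0.8]'
python3 -c "
from h import *
st()"
```

```text
t: 20.7
eef_pos: [401.6, -89.2, 73.8]
tcp_rot: [-3.13, -0.261, 0.001]
ft_force: [1.5, -0.8, -0.3]
finger_gap: 14.2
t: 20.9
eef_pos: [401.8, -89.3, 73.1]
tcp_rot: [-3.131, -0.261, 0.0]
ft_force: [-0.4, -0.5, -1.3]
finger_gap: 13.7
t 20.9 idx [-146.    60.    73.1] world [401.8 -89.3  73.1] yaw 0.1665 F [-0.4 -0.5 -1.3] gap 13.7
t: 21.1
eef_pos: [401.8, -89.3, 72.1]
tcp_rot: [3.131, 0.261, -0.0]
ft_force: [0.2, 0.3, -1.4]
finger_gap: 13.6
t 21.1 idx [-146.    60.    72.1] world [401.8 -89.3  72.1] yaw 0.1666 F [ 0.2  0.3 -1.4] gap 13.6
t: 21.3
eef_pos: [402.0, -89.3, 71.5]
tcp_rot: [3.13, 0.261, 0.0]
ft_force: [-2.5, 1.6, 3.8]
finger_gap: 13.7
t 21.3 idx [-145.9   59.9   71.5] world [402.  -89.3  71.5] yaw 0.1666 F [-2.5  1.6  3.8] gap 13.7
```

```bash
python3 -m crank '[0.4,0,-0.02,0,0,0,0.8,0.8,0,-0.02,0,0,0,0.8,1.2,0,-0.02,0,0,0,0.8,1.5,0,-0.02,0,0,0,0.8,1.5,0,-0.02,0,0,0,0.8]'
python3 -c "
from h import *
st()"
python3 -m crank '[0.3,0,0,0,0,0,0.8,0.6,0,0,0,0,0,0.8,0.9,0,0,0,0,0,0.8,1.2,0,0,0,0,0,0.8,1.2,0,0,0,0,0,0.8]'
python3 -c "
from h import *
st()"
```

```text
t: 21.8
eef_pos: [417.1, -86.9, 71.6]
tcp_rot: [3.13, 0.262, 0.0]
ft_force: [-1.3, 0.5, 4.3]
finger_gap: 13.5
t 21.8 idx [-130.5   59.9   71.6] world [417.1 -86.9  71.6] yaw 0.1668 F [-1.3  0.5  4.3] gap 13.5
t: 22.3
eef_pos: [428.6, -84.8, 71.6]
tcp_rot: [3.131, 0.262, -0.0]
ft_force: [-3.3, -0.3, 5.9]
finger_gap: 13.4
t 22.3 idx [-118.8   60.    71.6] world [428.6 -84.8  71.6] yaw 0.1668 F [-3.3 -0.3  5.9] gap 13.4
```

Drag is being felt; on in smaller steps.

```bash
python3 -m crank '[0.25,0,0,0,0,0,0.8,0.5,0,0,0,0,0,0.8,0.75,0,0,0,0,0,0.8,1.0,0,0,0,0,0,0.8,1.0,0,0,0,0,0,0.8]'
python3 -c "
from h import *
st()"
python3 -m crank '[0.15,0,0,0,0,0,0.8,0.3,0,0,0,0,0,0.8,0.4,0,0,0,0,0,0.8,0.4,0,0,0,0,0,0.8]'
python3 -c "
from h import *
st()"
```

```text
t: 22.8
eef_pos: [436.0, -83.1, 71.5]
tcp_rot: [-3.13, -0.263, 0.008]
ft_force: [-11.5, -1.4, 13.8]
finger_gap: 13.5
t 22.8 idx [-111.3   60.4   71.5] world [436.  -83.1  71.5] yaw 0.1675 F [-11.5  -1.4  13.8] gap 13.5
t: 23.2
eef_pos: [439.9, -82.4, 71.6]
tcp_rot: [-3.13, -0.263, 0.007]
ft_force: [-11.9, -1.9, 14.0]
finger_gap: 13.6
t 23.2 idx [-107.3   60.5   71.6] world [439.9 -82.4  71.6] yaw 0.1674 F [-11.9  -1.9  14. ] gap 13.6
```

```bash
python3 -m crank '[0,0,-0.04,0,0,0,0.8,0,0,-0.04,0,0,0,0.8]'
python3 -c "
from h import *
st()
for n in ('top','side'):
  a=r.get_image(n)['frame'][:,:,::-1];b=a[200:320,300:420] if n=='top' else a[190:290,310:430];cv2.imwrite('pics/d2%s.png'%n,cv2.resize(b,None,fx=6,fy=6,interpolation=cv2.INTER_CUBIC))"
```

```text
t: 23.4
eef_pos: [440.7, -82.2, 71.6]
tcp_rot: [-3.13, -0.262, 0.005]
ft_force: [-7.4, -1.2, 6.5]
finger_gap: 13.7
t 23.4 idx [-106.5   60.5   71.6] world [440.7 -82.2  71.6] yaw 0.1668 F [-7.4 -1.2  6.5] gap 13.7
```

View pics/d2side.png

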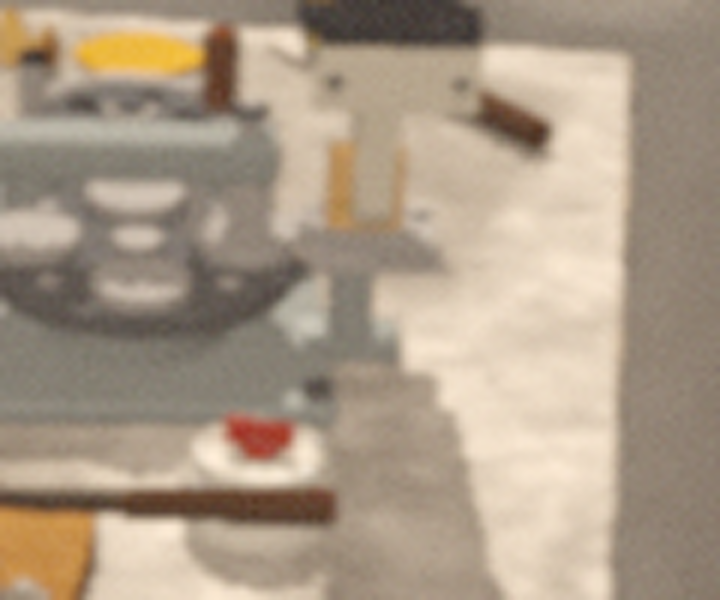

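Pressure eased when raised; the blade lies in the shelf, in under the arm. Continue in small steps to feel the stop.

```bash
python3 -m crank '[0.1,0,-0.02,0,0,0,0.8,0.2,0,-0.02,0,0,0,0.8,0.2,0,-0.02,0,0,0,0.8]'
python3 -c "
from h import *
st()"
python3 -m crank '[0.1,0,0,0,0,0,0.8,0.2,0,0,0,0,0,0.8,0.2,0,0,0,0,0,0.8]'
python3 -c "
from h import *
st()"
```

```text
t: 23.8
eef_pos: [442.7, -81.8, 71.6]
tcp_rot: [-3.13, -0.262, 0.005]
ft_force: [-5.9, -1.1, 5.3]
finger_gap: 13.7
t 23.8 idx [-104.4   60.6   71.6] world [442.7 -81.8  71.6] yaw 0.1669 F [-5.9 -1.1  5.3] gap 13.7
t: 24.1
eef_pos: [444.3, -81.6, 71.6]
tcp_rot: [-3.13, -0.262, 0.006]
ft_force: [-8.3, -2.0, 5.5]
finger_gap: 13.7
t 24.1 idx [-102.8   60.6   71.6] world [444.3 -81.6  71.6] yaw 0.1671 F [-8.3 -2.   5.5] gap 13.7
```

```bash
python3 -m crank '[0.1,0,0,0,0,0,0.8,0.15,0,0,0,0,0,0.8,0.15,0,0,0,0,0,0.8]'
python3 -c "
from h import *
st()"
python3 -m crank '[0.1,0,0,0,0,0,0.8,0.15,0,0,0,0,0,0.8,0.15,0,0,0,0,0,0.8]'
python3 -c "
from h import *
st()"
```

```text
t: 24.4
eef_pos: [444.4, -81.5, 71.6]
tcp_rot: [-3.13, -0.263, 0.01]
ft_force: [-12.4, -4.0, 11.0]
finger_gap: 13.7
t 24.4 idx [-102.7   60.7   71.6] world [444.4 -81.5  71.6] yaw 0.1675 F [-12.4  -4.   11. ] gap 13.7
t: 24.7
eef_pos: [444.6, -81.4, 71.5]
tcp_rot: [-3.13, -0.263, 0.015]
ft_force: [-16.9, -5.3, 14.5]
finger_gap: 13.8
t 24.7 idx [-102.6   60.7   71.5] world [444.6 -81.4  71.5] yaw 0.1678 F [-16.9  -5.3  14.5] gap 13.8
```

```bash
python3 -m crank '[-0.2,0,0,0,0,0,0.8,-0.35,0,0,0,0,0,0.8,-0.35,0,0,0,0,0,0.8]'
python3 -c "
from h import *
st()"
```

```text
t: 25.0
eef_pos: [444.6, -81.5, 71.5]
tcp_rot: [-3.13, -0.261, 0.004]
ft_force: [-4.5, 0.6, 2.7]
finger_gap: 14.1
t 25.0 idx [-102.6   60.6   71.5] world [444.6 -81.5  71.5] yaw 0.1666 F [-4.5  0.6  2.7] gap 14.1
```

Now release, opening modestly so the fingers clear the rails.

```bash
python3 -m crank '[-0.05,0,0,0,0,0,2,-0.05,0,0,0,0,0,3,-0.05,0,0,0,0,0,3.5,-0.05,0,0,0,0,0,3.5,-0.05,0,0,0,0,0,3.5]'
python3 -c "
from h import *
st()"
python3 -m crank '[0,0,-1,0,0,0,3.5,0,0,-2.5,0,0,0,3.5,0,0,-5,0,0,0,3.5,0,0,-8,0,0,0,3.5,0,0,-11,0,0,0,3.5]'
python3 -c "
from h import *
st()
for n in ('top','side'):
  a=r.get_image(n)['frame'][:,:,::-1];b=a[200:320,300:420] if n=='top' else a[190:290,310:430];cv2.imwrite('pics/d3%s.png'%n,cv2.resize(b,None,fx=6,fy=6,interpolation=cv2.INTER_CUBIC))"
```

```text
t: 25.5
eef_pos: [445.5, -82.0, 72.0]
tcp_rot: [3.131, 0.261, 0.001]
ft_force: [-0.2, -0.8, 0.5]
finger_gap: 35.1
t 25.5 idx [-101.7   59.9   72. ] world [445.5 -82.   72. ] yaw 0.1666 F [-0.2 -0.8  0.5] gap 35.1
t: 26.0
eef_pos: [445.1, -81.9, 183.7]
tcp_rot: [3.131, 0.261, 0.0]
ft_force: [0.9, -0.7, -0.4]
finger_gap: 34.9
t 26.0 idx [-102.1   60.2  183.7] world [445.1 -81.9 183.7] yaw 0.1665 F [ 0.9 -0.7 -0.4] gap 34.9
```

View pics/d3side.png

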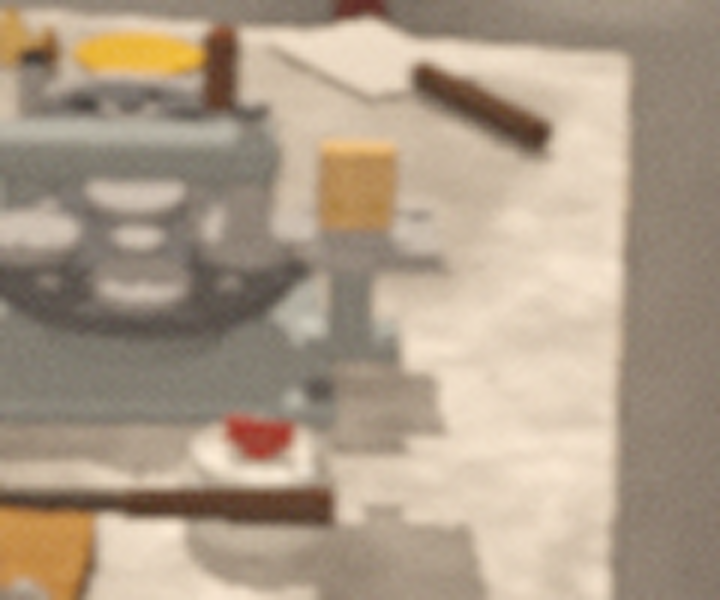

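```bash
python3 -m crank '[-4,2,-1,0,0,0,3.5,-8,5,-3,0,0,0,3.5,-9,9,-4,0,0,0,3.5,-9,13,-4,0,0,0,3.5,-9,17,-4,0,0,0,3.5]'
python3 -m crank '[0,7,0,0,0,0,3.5,0,7,0,0,0,0,3.5,0,7,0,0,0,0,3.5]'
python3 -c "
from h import *
st()
a=r.get_image('top')['frame'][:,:,::-1].copy();cv2.imwrite('pics/top9.png',a);b=a[180:295,305:445];cv2.imwrite('pics/d4top.png',cv2.resize(b,None,fx=5,fy=5,interpolation=cv2.INTER_CUBIC))
z=np.load('cams.npz');S=(z['SK'],z['SR'],z['St'])
s=r.get_image('side')['frame'][:,:,::-1];cv2.imwrite('pics/side9.png',s)
for X in [(-82,67,106),(-118,67,106),(-118,53,106),(-82,67,65),(-118,67,65)]: print(X,(proj(S,I(*X))[0]-(310,190)+.5)*6-.5)
"
```

```text
t: 26.6
eef_pos: [384.2, -266.2, 222.6]
tcp_rot: [3.13, 0.26, 0.002]
ft_force: [0.6, 0.3, 0.1]
finger_gap: 35.1
t: 26.9
eef_pos: [396.0, -336.2, 221.0]
tcp_rot: [-3.131, -0.257, 0.001]
ft_force: [0.1, 1.2, -0.2]
finger_gap: 35.3
t 26.9 idx [-192.5 -182.5  221. ] world [ 396.  -336.2  221. ] yaw 0.1636 F [ 0.1  1.2 -0.2] gap 35.3
(-82, 67, 106) [317.65520493 145.44166244]
(-118, 67, 106) [396.69243124 146.75913503]
(-118, 53, 106) [393.9531159  135.00418209]
(-82, 67, 65) [313.26875035 227.80095307]
(-118, 67, 65) [391.42112874 229.07104516]
```

View pics/d4top.png

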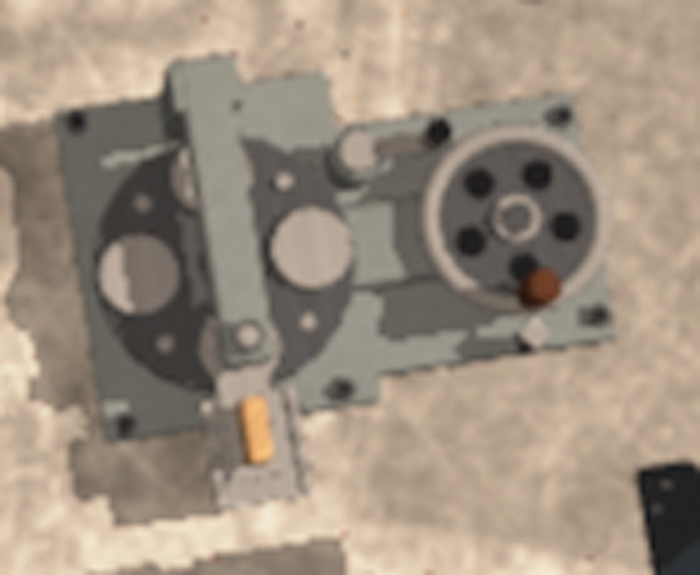

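View pics/top9.png

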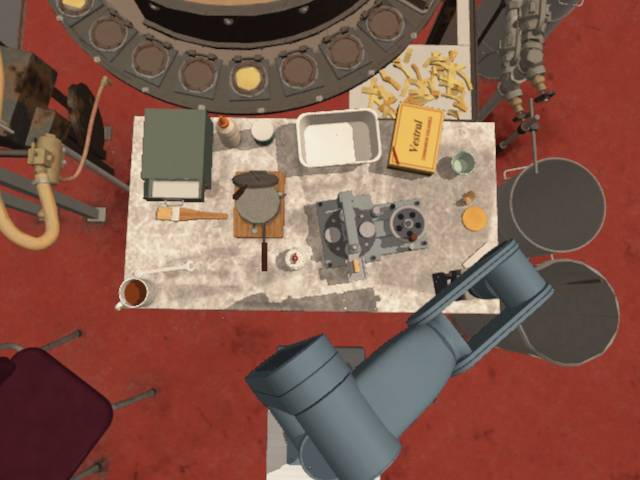

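```bash
python3 -m crank '[0,0,0,0,0,0,3.5,0,0,0,0,0,0,3.5,0,0,0,0,0,0,3.5]'; python3 -c "
from workcell import r
print(r.sign_off())"
```

```text
t: 27.3
eef_pos: [396.4, -332.6, 222.3]
tcp_rot: [3.13, 0.263, 0.0]
ft_force: [0.1, -0.3, -0.4]
finger_gap: 34.9
the job is handed in; nothing more can be done
None
```

I finished all three steps and handed the job in at about 27 s of the 72 s allowed; the interface gives no verdict.

- **Handwheel:** I led the knob from about -0.85 rad to the pointer, then two full turns on. My last measurement puts it about 0.02 rad off the pointer, and the plates line up with the indexer's axes.
- **Clamp lever:** I swung it until the stop was felt. It measured about 1.58 rad afterwards.
- **Gauge blade:** I laid it on the shelf and slid it under the shoe until the nose met the stop. The tool then stayed within 0.2 mm while the force rose to about 17 N. After release, the side picture puts the grip block within about 1 mm of the position that means the nose is at the stop.
- **Other objects:** the spanner and the brush looked unmoved in the final top view. The arm hid most of the scraper there; in the side view taken just before, it lay where it started. I checked these by eye only.

**Differences from what was stated:** while sliding, the wrist force reached 12 N along and 14 N up, above the stated 1 to 4 N of drag. The blade was being pressed onto the shelf; raising the tool slightly brought it down to about 6 N. I did not measure the shoe's lift directly; I take it from the blade's position under it.

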